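Nest the pickling pans

ROBOT

A 7-joint arm with a two-finger parallel gripper is mounted at the origin on the work surface. World frame = base frame: x ahead of the robot, y to its left, z up, the work surface at z = 0. Lengths are in m, angles in rad, forces in N, time in s.
With the tool pointing down it reaches from about 0.4 to 0.85 m from the base axis. Payload 10.4 kg.
Tool frame: the origin (TCP) lies at the very end of the fingers, on their centre line; the grasp point (between the pads) lies bot.grasp_offset behind it (bot.grasp_offset is the distance from the TCP to the grasp point, in m); z points along the fingers, y is the line along which they close (so a half turn about z gives the same grasp; the last joint's range is limited). The gripper opens to 87 mm and grips with 3 to 60 N. Pads are 19 mm wide; open, the fingers measure 117 mm over their backs; the gripper's body (75 mm by 190 mm) begins 51 mm behind the grasp point.
Start: joints at [-1.257, 0.332, -0.065, 1.46, 0.022, 1.35, -0.088], TCP at [0.207, 0.59, 0.223] pointing down, gripper open.
Joint ranges: [-2.6, 2.6], [-0.5, 2.12], [-1.47, 1.34], [0.16, 2.42], [-1.27, 4.41], [0.06, 2.06], [-2.6, 2.6]. Speed limits (rad/s): [2.22, 2.22, 2.79, 2.79, 3.14, 3.14, 3.14].

INTERFACE

Orientations are given as a unit quaternion [w, x, y, z].
In Python, from workcell import status, optics, bot, finder gives the robot as it stands.
- The arm moves only by the shell command python3 -m crank 'ROWS'. ROWS is JSON, a list of rows, each an object with "rot": the turn, a rotation vector about the world's x, y, z in degrees, a list of three; "xyz": the shift along the world's x, y, z in cm, a list of three; "claw": the gripper command: -1 is fully open, 1 is shut, values between are in proportion. In form: [{"rot": [rx, ry, rz], "xyz": [x, y, z], "claw": claw}, ...]. A call has 1 to 12 rows; each row is the pose to reach, as a shift and turn from the pose commanded when the call began; what a row does not reach only later rows make up. A row lasts 1/8 s, in which the tool goes at most 62.5 mm and 10.7 degrees, less where a joint would pass 70% of its speed; a pose out of reach is approached as far as the arm can. A call with a gripper value outside its range is refused whole. The fingers move at their own pace and stop on an object; the grip force is fixed at half the most. Time passes only in rows, so rows that repeat a pose let the fingers close. It gives the time, the measured TCP pose, the force, the opening and the grip force at its end, in the units of the state.
- status.get_obs(): the state, without advancing time (a new reading comes with each control period).
- optics.snapshot(name): name is "side" or "top" or "wrist"; returns the picture (480x640x3 uint8, blue, green, red); there is no depth.
- optics.camera_params(name): a dict with "fx", "fy", "cx", "cy" (pixels), "camera_from_world" (4x4, takes a point from world to camera coordinates). Camera axes: x right, y down, z forward; pixel columns grow to the right and rows downward; lengths in m; the calibration is good to about 2 mm. The wrist camera is an equidistant fisheye: a pixel r from the principal point sees the ray r / f radians off the axis. A picture is of the moment at which its call begins: read the wrist's pose just before it. camera_params takes no time and is no camera call; for the wrist camera it gives the pose at the moment of the call.
- bot.sign_off(): hands the job in; it is judged then, once.
Trained networks look in the newest picture that a camera, given by its name, has taken for a name from the list of things; names that differ only in an ending like _2 or _b are one class to them, and where a whole thing is asked for, a point or a joint stands for the part that bears it (a point fixed in the world has none). Each returns a list of dicts, best first, with "score" (0 to 1); they miss things now and then, are a little off and sometimes report something else, mostly with a low value. They report only what shows in the picture. A call takes as long as a camera call.
- finder.find_in(camera, label): "location" ([column, row] in pixels, amid what is visible of it).
The state is a dict: "t": time; "q": joint angles; "dq": joint speeds; "joint_efforts": joint torques, N m; "position": TCP position; "orientation": TCP orientation; "ft_force": force on the tool from outside, world axes, zero at the start; "moment": the same for the moment, N m; "gripper_width": finger opening in m; "grip_force": force on a finger pad.
Only numpy, scipy, OpenCV 4.12 (cv2) and the standard library are available. Lean on these libraries where they do the work, as an engineer would, in place of code of your own. Each camera call takes 0.05 s, during which the arm holds its last target. There are 200 camera calls.

TASK

Clear up this jeweller's soldering bench. First take the soldering block out of the largest pan and stand it on the low shelf at either free end of the row of blocks, close beside its neighbour, parallel and in line with it. Then take the middle pan from the sloping draining rack and nest it flat on the bottom of the large pan, then the small pan flat in the middle one, with the three handles turned well apart so that none lies over or against another; leave the other things and the two blocks already in the row where they are.

Things in the scene. Friction and masses are not known exactly. Their poses are not given: they have to be found in the camera images.
- pan_large_center (a point): the large steel pan: outer rim diameter 132 mm (base 8 mm less), height 40, wall 3, floor 4. Own z = pan axis (up), x = along its handle, a wooden bar 14 mm wide and high, from 78 to 135 mm off the axis, mid-line 41 mm above the underside. Loose on the table, 0.45 kg. Point: on the axis, 20 mm above the underside (half-way up).
- pan_large_grip (a point): a point on the middle line of the large pan's handle, 100 mm from the pan's axis; at the start the handle points to the robot's right (-y), within about 45 degrees. Axes as the pan's.
- pan_mid_center (a point): the middle steel pan: outer rim diameter 100 mm (base 8 mm less), height 46, wall 3, floor 4. Own z = pan axis (up), x = along its handle, a wooden bar 14 mm wide and high, from 62 to 125 mm off the axis, mid-line 47 mm above the underside. 0.16 kg. Lies on the rack, handle roughly up the slope. Point: on the axis, 23 mm above the underside; nested flat, 7 mm above the large pan's point.
- pan_mid_grip (a point): a point on the middle line of the middle pan's handle, 92 mm from the pan's axis: a good place to pinch it across its 14 mm width. Axes as the pan's.
- pan_small_center (a point): the small steel pan: outer rim diameter 76 mm (base 8 mm less), height 52, wall 3, floor 4. Own z = pan axis (up), x = along its handle, a wooden bar 14 mm wide and high, from 50 to 118 mm off the axis, mid-line 53 mm above the underside. 0.12 kg. Beside the middle pan on the rack, handle roughly up the slope. Point: on the axis, 26 mm above the underside; nested flat, 7 mm above the middle pan's.
- pan_small_grip (a point): a point on the middle line of the small pan's handle, 88 mm from the pan's axis: a good place to pinch it. Axes as the pan's.
- rack: fixed draining rack of grippy rubber-coated wire: deck 185 mm up the slope by 290 mm wide, sloping 30 degrees, 14 mm lip along its low edge (nearer the robot); high edge about 115 mm above the table. Origin: on the deck, 60 mm above the table, 145 mm from each side edge; x points up the slope, y across, z square out of the deck.
- block_loose_center (a point): pale grey soldering block, 50 mm along its x by 30 mm along its y by 46 mm high, about 0.1 kg, standing loose on the floor of the large pan, its top 10 mm above the pan's rim. This point: its centre.
- block_a_center (a point): an equal block (50 x 30 x 46 mm) that stands in the row on the shelf, on the +y side. This point: its centre. The row runs along the blocks' y axes, the blocks about 10 mm apart.
- block_b_center (a point): an equal block in the row on the shelf, on the -y side of block_a. This point: its centre.
- shelf: fixed low board, 100 mm along its x by 220 mm along its y, its top 25 mm above the table; the row of blocks stands along its y axis on the middle line, with room for one more at each end. Origin: under its centre, at table height.
- clip_jar_mid (a point): bystander: glass jar with a steel lid, 60 mm diameter, 85 mm high; point at its centre
- flux_pot_mid (a point): bystander: small terracotta-coloured pot with a white cap, 40 mm diameter, 40 mm high; point at its centre
- doming_block_mid (a point): bystander: dark steel cube, 50 mm; point at its centre
- pill_jar_mid (a point): bystander: small amber jar with a white cap, 32 mm diameter, 45 mm high; point at its centre
- driver_grip (a point): bystander: screwdriver lying on the table; point at its handle
- tin_mid (a point): bystander: flat round steel tin, 70 mm diameter, 18 mm high; point at its centre

How it is judged:
On the way, in this order (a step that is already met when the one before it is completed fails the run):
1. the loose block stands in the row on the shelf (((x of block_loose_center in the frame of block_a_center between -0.01 and 0.01 m and z of block_loose_center in the frame of block_a_center between -0.004 and 0.004 m and horizontal distance between block_loose_center and block_a_center below 0.05 m and angle between the x axis of block_loose_center and the x axis of block_a_center, either way round below 0.2 rad) or (x of block_loose_center in the frame of block_b_center between -0.01 and 0.01 m and z of block_loose_center in the frame of block_b_center between -0.004 and 0.004 m and horizontal distance between block_loose_center and block_b_center below 0.05 m and angle between the x axis of block_loose_center and the x axis of block_b_center, either way round below 0.2 rad)) and angle between block_loose_center's own z axis and vertical below 0.09 rad), for 0.2 s.
2. the middle pan is nested flat in the large pan, handles apart (z of pan_mid_center in the frame of pan_large_center between 0.005 and 0.01 m and horizontal distance between pan_mid_center and pan_large_center below 0.018 m and angle between each of pan_mid_center, pan_large_center's own z axis and vertical below 0.09 rad and horizontal distance between pan_mid_grip and pan_large_grip above 0.06 m), for 0.2 s.
3. the small pan is nested flat in the middle pan, all handles apart (z of pan_small_center in the frame of pan_mid_center between 0.005 and 0.01 m and horizontal distance between pan_small_center and pan_mid_center below 0.014 m and angle between each of pan_small_center, pan_mid_center's own z axis and vertical below 0.09 rad and horizontal distance between pan_small_grip and pan_mid_grip above 0.06 m and horizontal distance between pan_small_grip and pan_large_grip above 0.06 m), for 0.2 s.
At the end, for the whole second after the job is handed in: Block upright on the shelf beside a row block: centres within 50 mm, in line within 10 mm, parallel within 0.2 rad. Middle pan flat on the large pan's floor, small pan flat on the middle one's, all upright within 5 degrees, marked handle points over 60 mm apart from above. All released (all of step 1 and all of step 3 and z of pan_mid_center in the frame of pan_large_center between 0.005 and 0.01 m and horizontal distance between pan_mid_center and pan_large_center below 0.018 m and angle between pan_large_center's own z axis and vertical below 0.09 rad and horizontal distance between pan_mid_grip and pan_large_grip above 0.06 m); the robot touches nothing.
It fails at once if a bystander is moved more than 30 mm (distance of any of clip_jar_mid, flux_pot_mid, doming_block_mid, pill_jar_mid, driver_grip, tin_mid from where it was at the start of the episode above 0.03 m).
It fails at once if a block already in the row is moved more than 15 mm (distance of any of block_a_center, block_b_center from where it was at the start of the episode above 0.015 m).
It also fails if it takes over 72 s, if anything falls off the work surface, if the arm or the gripper's body presses on something with over 40 N, if the wrist force passes 120 N, or if a joint passes its speed limit or range.

## Working session

There is one attempt and no reset: what is moved stays moved. The work goes in short steps, Python scripts to look and compute and a shell command to move; the robot and the scene stay as the last step left them, time stands still between calls to the robot, and variables do not carry over. Pictures are saved under pics/ and viewed, at most 13 in all, crops included, and the job is handed in when it is done.

```bash
mkdir -p pics; ls; python3 - <<'E'
from workcell import status, optics, bot, finder
import cv2, numpy as np
print(bot.grasp_offset); o=status.get_obs(); print(o['position'],o['orientation'],o['gripper_width'],o['t'])
for c in ['top','side','wrist']:
    im=optics.snapshot(c); cv2.imwrite(f'pics/{c}0.png',im)
    p=optics.camera_params(c); M=np.array(p['camera_from_world']); print(c,p['fx'],p['cx'],p['cy'],'pos',-M[:3,:3].T@M[:3,3],'fwd',M[2,:3])
    if c!='wrist':
        for n in ['pan_large_center','pan_large_grip','pan_mid_center','pan_mid_grip','pan_small_center','pan_small_grip','block_loose_center','block_a_center','block_b_center','shelf','rack']:
            print(c,n,[(np.round(d['location']).astype(int).tolist(),round(d['score'],2)) for d in finder.find_in(c,n)[:4]])
E
```

```text
pics
0.0187
[0.20642005 0.58951537 0.2217578 ] [-8.70098012e-05  1.67594462e-01  9.85855766e-01 -7.05215504e-04] 0.08724471454114752 0.0
top 449.65345559816285 322.3829640555201 243.92181599902963 pos [ 0.37742787 -0.00541952  1.07950695] fwd [ 0.13194905 -0.01477439 -0.99114639]
top pan_large_center [([343, 258], 0.6)]
top pan_large_grip [([345, 262], 0.73), ([476, 180], 0.34)]
top pan_mid_center [([225, 268], 0.7)]
top pan_mid_grip [([224, 266], 0.73)]
top pan_small_center [([162, 259], 0.77), ([305, 158], 0.42), ([289, 308], 0.37), ([445, 244], 0.23)]
top pan_small_grip [([158, 258], 0.78), ([198, 221], 0.69)]
top block_loose_center [([333, 260], 0.71)]
top block_a_center [([444, 245], 0.86)]
top block_b_center [([460, 253], 0.75)]
top shelf [([438, 258], 0.95), ([458, 251], 0.2)]
top rack [([191, 230], 0.89)]
side 510.62590815223706 318.4799568128374 244.14568920806008 pos [ 0.02995465 -0.7023147   0.84828182] fwd [ 0.41640553  0.62135718 -0.66371807]
side pan_large_center [([327, 294], 0.96)]
side pan_large_grip [([328, 296], 0.84)]
side pan_mid_center [([260, 213], 0.93)]
side pan_mid_grip [([264, 217], 0.73), ([340, 430], 0.22)]
side pan_small_center [([242, 183], 0.79)]
side pan_small_grip [([240, 186], 0.58)]
side block_loose_center [([325, 286], 0.6), ([265, 214], 0.58)]
side block_a_center [([410, 344], 0.82)]
side block_b_center [([420, 360], 0.61)]
side shelf [([413, 380], 0.65)]
side rack [([279, 197], 0.78), ([324, 286], 0.42)]
wrist 371.64829954431775 326.26718874700344 233.52160547638013 pos [0.13838022 0.61356648 0.38532389] fwd [ 0.24608003 -0.08767479 -0.965276  ]
```

```bash
python3 - <<'E'
import cv2
a=cv2.imread('pics/top0.png'); cv2.imwrite('pics/top0c.png',cv2.resize(a[120:360,110:510],(800,480),interpolation=cv2.INTER_CUBIC))
a=cv2.imread('pics/side0.png'); cv2.imwrite('pics/side0c.png',cv2.resize(a[120:460,130:530],None,fx=1.75,fy=1.75,interpolation=cv2.INTER_CUBIC))
E
```

```text
(no output)
```

View pics/top0c.png

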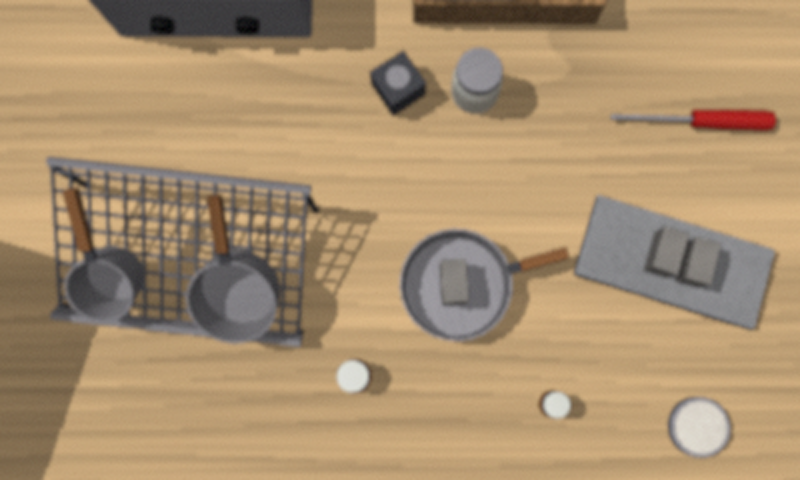

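View pics/side0c.png

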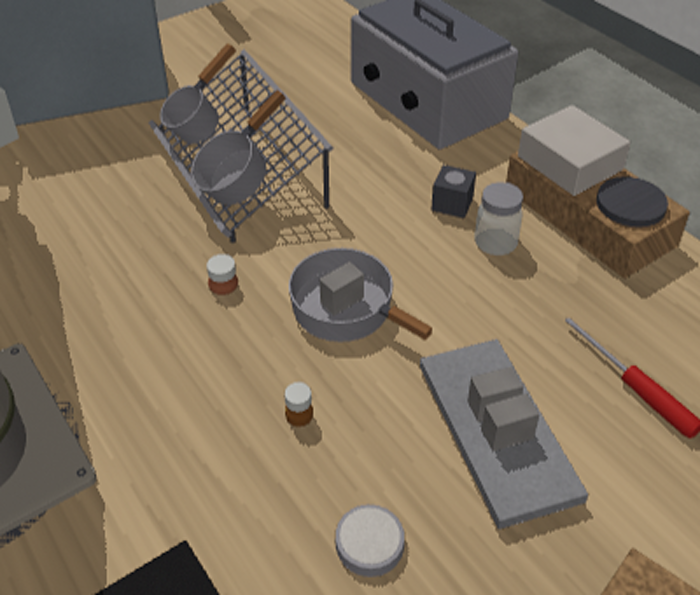

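```bash
cat > h.py <<'E'
import numpy as np, cv2
from workcell import status, optics, bot, finder
def ray(p,px):
    M=np.array(p['camera_from_world']); u=np.array([(px[0]-p['cx'])/p['fx'],(px[1]-p['cy'])/p['fy']])
    if p.get('fish'):
        r=np.hypot(*u); d=np.r_[u/r*np.sin(r),np.cos(r)] if r>1e-9 else np.r_[0,0,1.]
    else: d=np.r_[u,1.]
    return -M[:3,:3].T@M[:3,3], M[:3,:3].T@(d/np.linalg.norm(d))
def P(c):
    p=dict(optics.camera_params(c)); p['fish']=(c=='wrist'); return p
def plane(p,px,z):
    o,d=ray(p,px); return o+d*(z-o[2])/d[2]
def tri(obs):
    A=np.zeros((3,3)); b=np.zeros(3); L=[]
    for p,px in obs:
        o,d=ray(p,px); Q=np.eye(3)-np.outer(d,d); A+=Q; b+=Q@o; L.append((o,Q))
    x=np.linalg.solve(A,b); return x,[np.linalg.norm(Q@(x-o)) for o,Q in L]
def proj(p,X):
    M=np.array(p['camera_from_world']); c=(M[:3,:3]@np.atleast_2d(X).T).T+M[:3,3]
    if p.get('fish'):
        r=np.hypot(c[:,0],c[:,1]); s=np.arctan2(r,c[:,2])/np.maximum(r,1e-12)
    else: s=1/c[:,2]
    return np.c_[p['cx']+p['fx']*c[:,0]*s, p['cy']+p['fy']*c[:,1]*s]
E
python3 - <<'E'
from h import *
np.set_printoptions(precision=4,suppress=True)
T,S=P('top'),P('side')
t=lambda x,y:(110+x/2,120+y/2); s=lambda x,y:(130+x/1.75,120+y/1.75)
def two(n,a,b,z=None):
    x,r=tri([(T,t(*a)),(S,s(*b))]); print(n,x,np.round(r,4), '' if z is None else plane(T,t(*a),z))
two('large rim',(456,285),(341,284),.04)
two('large handle end',(568,254),(431,331),.045)
two('large handle start',(522,266),(385,309),.045)
two('loose top',(453,276),(342,280),.05)
two('a top',(671,250),(496,383),.071)
two('b top',(705,260),(510,412),.071)
two('mid h end',(215,197),(280,97))
two('mid h start',(222,255),(252,127))
two('mid rim',(232,298),(229,165))
two('small h end',(71,190),(232,48))
two('small h start',(88,250),(203,78))
two('small rim',(99,288),(184,114))
for n,a,b,z in [('UL',(50,160),(242,52),.115),('UR',(310,187),(330,149),.115),('LL',(53,316),(153,124),.035),('LR',(300,343),(233,230),.035),('shelfUL',(599,197),(499,340),.025),('shUR',(775,253),(587,493),.025),('shLR',(755,328),(500,517),.025),('shLL',(576,272),(421,360),.025),('jar',(478,62),(503,197),.085),('cube',(398,80),(455,180),.05),('flux',(353,376),(222,265),.04),('pill',(557,404),(298,392),.045)]: two(n,a,b,z)
E
```

```text
large rim [ 0.4741 -0.0581  0.0413] [0.0021 0.0021] [ 0.4724 -0.0571  0.04  ]
large handle end [ 0.5104 -0.1883  0.0495] [0.0032 0.0032] [ 0.5081 -0.1873  0.045 ]
large handle start [ 0.4917 -0.1319  0.0507] [0.0019 0.0019] [ 0.4941 -0.1336  0.045 ]
loose top [ 0.4822 -0.0534  0.0404] [0.0007 0.0007] [ 0.4818 -0.0532  0.05  ]
a top [ 0.5102 -0.3006  0.0705] [0.0006 0.0006] [ 0.5096 -0.3001  0.071 ]
b top [ 0.4975 -0.338   0.071 ] [0.0008 0.0008] [ 0.4982 -0.3385  0.071 ]
mid h end [0.5551 0.2004 0.149 ] [0.0003 0.0003] 
mid h start [0.5002 0.1951 0.1236] [0.0039 0.0039] 
mid rim [0.4576 0.1922 0.0784] [0.0038 0.0038] 
small h end [0.5626 0.349  0.1525] [0.0015 0.0015] 
small h start [0.5031 0.3366 0.1286] [0.0021 0.0021] 
small rim [0.4671 0.3414 0.0762] [0.0019 0.0019] 
UL [0.6023 0.39   0.1117] [0.0003 0.0003] [0.6019 0.3885 0.115 ]
UR [0.574  0.106  0.1082] [0.0001 0.0001] [0.5726 0.1052 0.115 ]
LL [0.4396 0.4081 0.0306] [0.0031 0.0031] [0.4367 0.4078 0.035 ]
LR [0.4127 0.1195 0.0332] [0.008 0.008] [0.4056 0.123  0.035 ]
shelfUL [ 0.582  -0.2311  0.0258] [0.0031 0.0031] [ 0.5794 -0.2295  0.025 ]
shUR [ 0.5133 -0.4365  0.0312] [0.0023 0.0023] [ 0.5122 -0.4376  0.025 ]
shLR [ 0.4236 -0.4068  0.0328] [0.0008 0.0008] [ 0.4232 -0.4093  0.025 ]
shLL [ 0.4901 -0.2006  0.0237] [0.0009 0.0009] [ 0.4892 -0.1999  0.025 ]
jar [ 0.7262 -0.0811  0.0769] [0.0019 0.0019] [ 0.7252 -0.0815  0.085 ]
cube [0.7177 0.0096 0.0485] [0.0025 0.0025] [0.7149 0.0108 0.05  ]
flux [0.3697 0.0604 0.0395] [0.002 0.002] [0.3679 0.0612 0.04  ]
pill [ 0.3373 -0.1713  0.047 ] [0.0011 0.0011] [ 0.3363 -0.1711  0.045 ]
```

```bash
python3 -m crank '[{"rot":[0,0,-33],"xyz":[16,-32,0],"claw":-1},{"rot":[0,0,-33],"xyz":[16,-32,0],"claw":-1},{"rot":[0,0,-33],"xyz":[16,-32,0],"claw":-1},{"rot":[0,0,-66],"xyz":[27.5,-64.3,-5],"claw":-0.5},{"rot":[0,0,-66],"xyz":[27.5,-64.3,-5],"claw":-0.5},{"rot":[0,0,-66],"xyz":[27.5,-64.3,-5],"claw":-0.5},{"rot":[0,0,-66],"xyz":[27.5,-64.3,-5],"claw":-0.5},{"rot":[0,0,-66],"xyz":[27.5,-64.3,-5],"claw":-0.5},{"rot":[0,0,-66],"xyz":[27.5,-64.3,-5],"claw":-0.5},{"rot":[0,0,-66],"xyz":[27.5,-64.3,-5],"claw":-0.5},{"rot":[0,0,-66],"xyz":[27.5,-64.3,-5],"claw":-0.5},{"rot":[0,0,-66],"xyz":[27.5,-64.3,-5],"claw":-0.5}]'
python3 - <<'E'
from h import *
o=status.get_obs(); print(o['t'],o['position'],o['orientation'],o['q'],o['gripper_width'])
import json
im=optics.snapshot('wrist'); p=P('wrist'); cv2.imwrite('pics/w1.png',im)
p={k:(np.array(v).tolist() if not isinstance(v,bool) else v) for k,v in p.items()}
json.dump(p,open('w1.json','w'))
print(proj(p,[[.482,-.053,.05],[.473,-.057,.04]]))
E
```

```text
t: 2.75
position: [0.482, -0.0573, 0.1726]
orientation: [0.001, 0.68, 0.734, -0.0]
ft_force: [-0.6, 0.7, -0.2]
gripper_width: 0.0654
grip_force: 0.0
2.75 [ 0.48201616 -0.05734541  0.17263532] [ 6.66120065e-04  6.79531589e-01  7.33645917e-01 -2.10489983e-04] [-0.61824022  0.04465562  0.66692738  1.91745414 -0.02849605  1.18843381
  0.13536487] 0.0653782083752247
[[327.74338765 220.73654842]
 [316.31690761 221.85845982]]
```

View pics/w1.png

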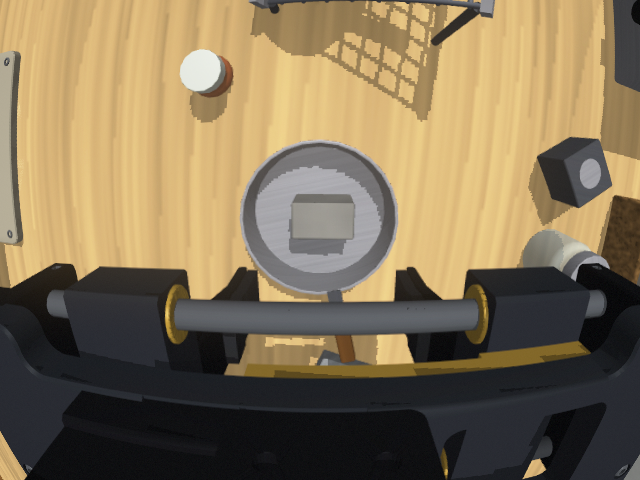

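```bash
python3 - <<'E'
from h import *; import json
np.set_printoptions(precision=4,suppress=True)
p=json.load(open('w1.json')); T=P('top'); t=lambda x,y:(110+x/2,120+y/2)
print(tri([(p,(323,221)),(T,t(453,276))]))
c=[plane(p,x,.05) for x in [(292,206),(353,204),(354,238),(291,240)]]; print(np.array(c),np.mean(c,0))
for a,b in [(0,1),(3,2)]: d=c[b]-c[a]; print(np.hypot(*d[:2]),np.degrees(np.arctan2(d[1],d[0])))
print('rim', tri([(p,(319,217)),(T,t(456,285))]), plane(p,(319,217),.04))
for x in [(241,215),(397,215),(320,140),(320,294)]: print(plane(p,x,.04))
print('handle',plane(p,(335,300),.041),plane(p,(348,362),.048))
E
```

```text
(array([ 0.4796, -0.0522,  0.0586]), [np.float64(0.001534378164824513), np.float64(0.0015343781648246065)])
[[ 0.4532 -0.0433  0.05  ]
 [ 0.5006 -0.0381  0.05  ]
 [ 0.504  -0.0655  0.05  ]
 [ 0.4539 -0.071   0.05  ]] [ 0.4779 -0.0545  0.05  ]
0.04775129804518045 6.273391390203916
0.0504701016841273 6.28299631595454
rim (array([ 0.4748, -0.0584,  0.0148]), [np.float64(0.00010218691056753306), np.float64(0.00010218691056736595)]) [ 0.4749 -0.0528  0.04  ]
[ 0.4103 -0.0558  0.04  ]
[ 0.5387 -0.046   0.04  ]
[0.4711 0.0094 0.04  ]
[ 0.4806 -0.121   0.04  ]
handle [ 0.494  -0.1253  0.041 ] [ 0.5112 -0.1855  0.048 ]
```

```bash
python3 -m crank '[{"rot":[0,0,1.5],"xyz":[-0.3,0,-5],"claw":-0.5},{"rot":[0,0,1.5],"xyz":[-0.3,0,-8],"claw":-0.5},{"rot":[0,0,1.5],"xyz":[-0.3,0,-11],"claw":-0.5},{"rot":[0,0,1.5],"xyz":[-0.3,0,-11],"claw":-0.5}]'
```

```text
t: 3.3
position: [0.477, -0.0524, 0.0612]
orientation: [-0.001, 0.668, 0.745, -0.001]
ft_force: [0.5, -0.7, 0.0]
gripper_width: 0.0651
grip_force: 0.0
```

```bash
python3 -m crank '[{"rot":[0,0,0],"xyz":[0.1,0,-3.5],"claw":-0.5},{"rot":[0,0,0],"xyz":[0.1,0,-3.5],"claw":-0.5},{"rot":[0,0,0],"xyz":[0.1,0,-3.5],"claw":0.2},{"rot":[0,0,0],"xyz":[0.1,0,-3.5],"claw":0.2},{"rot":[0,0,0],"xyz":[0.1,0,-3.5],"claw":0.2},{"rot":[0,0,0],"xyz":[0.1,0,-3.5],"claw":0.2},{"rot":[0,0,0],"xyz":[0.1,0,2],"claw":0.2},{"rot":[0,0,0],"xyz":[0.1,0,7],"claw":0.2},{"rot":[0,0,0],"xyz":[0.1,0,7],"claw":0.2}]'
```

```text
t: 4.42
position: [0.4819, -0.0531, 0.1364]
orientation: [0.002, 0.668, 0.744, 0.003]
ft_force: [-0.6, -0.2, -2.5]
gripper_width: 0.05
grip_force: 29.8
```

```bash
python3 -m crank '[{"rot":[0,0,-12],"xyz":[2,-10,1],"claw":0.2},{"rot":[0,0,-23.6],"xyz":[4.2,-20.6,0.5],"claw":0.2},{"rot":[0,0,-23.6],"xyz":[4.2,-20.6,-1],"claw":0.2},{"rot":[0,0,-23.6],"xyz":[4.2,-20.6,-1],"claw":0.2},{"rot":[0,0,-23.6],"xyz":[4.2,-20.6,-1],"claw":0.2},{"rot":[0,0,-23.6],"xyz":[4.2,-20.6,-1],"claw":0.2},{"rot":[0,0,-23.6],"xyz":[4.2,-20.6,-1],"claw":0.2}]'
python3 - <<'E'
from h import *; import json
np.set_printoptions(precision=4,suppress=True)
o=status.get_obs(); print(o['t'],o['position'],o['orientation'],o['q'],o['gripper_width'])
im=optics.snapshot('wrist'); p=P('wrist'); cv2.imwrite('pics/w2.png',im)
T=optics.snapshot('top'); cv2.imwrite('pics/t2.png',T)
S=optics.snapshot('side'); cv2.imwrite('pics/s2.png',S)
a=cv2.resize(S[220:440,280:500],None,fx=2,fy=2,interpolation=cv2.INTER_CUBIC)
b=cv2.resize(T[180:290,370:520],None,fx=2.6,fy=2.6,interpolation=cv2.INTER_CUBIC)
c=np.zeros((440,800,3),np.uint8); c[:,:440]=a; b=b[:440,:350]; c[:b.shape[0],445:445+b.shape[1]]=b
cv2.imwrite('pics/c2.png',c)
E
```

```text
t: 5.3
position: [0.5218, -0.2576, 0.1226]
orientation: [-0.0, 0.805, 0.593, 0.0]
ft_force: [0.9, -0.1, -1.8]
gripper_width: 0.0499
grip_force: 29.8
5.3 [ 0.5218 -0.2576  0.1226] [-0.0003  0.8054  0.5928  0.0004] [-0.2781  0.4007  0.8196  1.7375 -0.3198  1.1428  0.3351] 0.049899440769557164
```

View pics/c2.png

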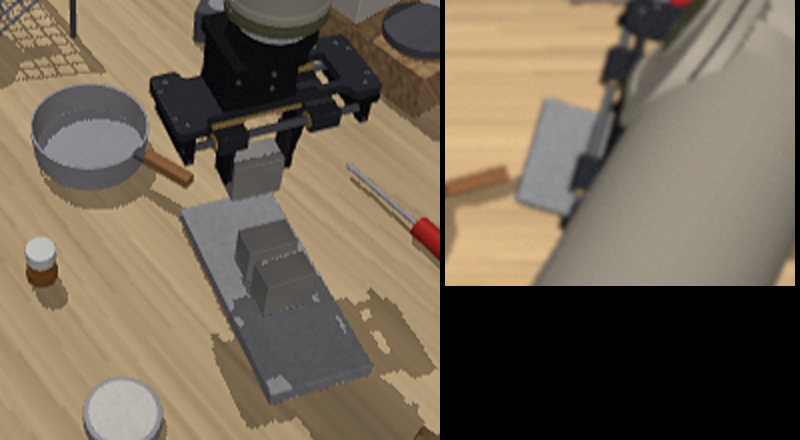

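```bash
python3 -m crank '[{"rot":[0,0,0],"xyz":[0,-0.2,-4],"claw":0.2},{"rot":[0,0,0],"xyz":[0,-0.2,-7],"claw":0.2},{"rot":[0,0,0],"xyz":[0,-0.2,-7.2],"claw":0.2},{"rot":[0,0,0],"xyz":[0,-0.2,-7.4],"claw":0.2},{"rot":[0,0,0],"xyz":[0,-0.2,-7.4],"claw":0.2}]'
```

```text
t: 6.08
position: [0.5218, -0.261, 0.0492]
orientation: [0.0, 0.806, 0.592, 0.0]
ft_force: [0.9, -1.2, -1.6]
gripper_width: 0.0496
grip_force: 29.9
```

```bash
python3 -m crank '[{"rot":[0,0,0],"xyz":[0,0,-0.15],"claw":0.2},{"rot":[0,0,0],"xyz":[0,0,-0.25],"claw":0.2},{"rot":[0,0,0],"xyz":[0,0,-0.25],"claw":0.2}]'
```

```text
t: 6.45
position: [0.522, -0.2611, 0.0485]
orientation: [-0.0, 0.806, 0.592, 0.001]
ft_force: [-9.1, 5.4, 22.8]
gripper_width: 0.0497
grip_force: 29.9
```

```bash
cat >> h.py <<'E'
from scipy.spatial.transform import Rotation as R
def Rpan(rack_yaw,pitch,psi): return R.from_euler('ZYZ',[rack_yaw,-pitch,psi],degrees=True)
def tool(Rp,s): # tool frame gripping handle
    m=Rp.as_matrix(); return R.from_matrix(np.c_[-s*m[:,0],s*m[:,1],-m[:,2]])
def cur(): 
    o=status.get_obs(); q=o['orientation']; return np.array(o['position']),R.from_quat([q[1],q[2],q[3],q[0]])
def rv(Rt,Rc): return np.round((Rt*Rc.inv()).as_rotvec(degrees=True),1)
E
python3 -m crank '[{"rot":[0,0,0],"xyz":[0,0,0.2],"claw":-0.4},{"rot":[0,0,0],"xyz":[0,0,0.2],"claw":-0.5},{"rot":[0,0,0],"xyz":[0,0,0.2],"claw":-0.5},{"rot":[0,0,0],"xyz":[0,0,0.2],"claw":-0.5},{"rot":[0,0,0],"xyz":[0,0,5],"claw":-0.5},{"rot":[0,0,0],"xyz":[0,0,11],"claw":-0.5},{"rot":[0,0,0],"xyz":[0,0,11],"claw":-0.5}]'
python3 - <<'E'
from h import *
p,Rc=cur(); Rt=tool(Rpan(-6,30,11.5),1); print(p,rv(Rt,Rc),np.array([.485,.198,.215])-p, status.get_obs()['t'])
E
```

```text
t: 7.32
position: [0.5235, -0.2626, 0.1604]
orientation: [0.003, 0.806, 0.592, 0.002]
ft_force: [-0.3, 0.9, -1.7]
gripper_width: 0.0654
grip_force: 0.0
[ 0.52354818 -0.26255599  0.16038771] [-31.6 -16.  109.8] [-0.03854818  0.46055599  0.05461229] 7.325
```

```bash
python3 -m crank '[{"rot":[-2,-1,9],"xyz":[-1,4,4],"claw":-0.5},{"rot":[-5,-3,18],"xyz":[-3,9,8],"claw":-0.5},{"rot":[-31.6,-16,109.8],"xyz":[-3.9,46,8],"claw":-0.5},{"rot":[-31.6,-16,109.8],"xyz":[-3.9,46,8],"claw":-0.5},{"rot":[-31.6,-16,109.8],"xyz":[-3.9,46,8],"claw":-0.5},{"rot":[-31.6,-16,109.8],"xyz":[-3.9,46,8],"claw":-0.5},{"rot":[-31.6,-16,109.8],"xyz":[-3.9,46,8],"claw":-0.5},{"rot":[-31.6,-16,109.8],"xyz":[-3.9,46,8],"claw":-0.5},{"rot":[-31.6,-16,109.8],"xyz":[-3.9,46,5.5],"claw":-0.5},{"rot":[-31.6,-16,109.8],"xyz":[-3.9,46,5.5],"claw":-0.5},{"rot":[-31.6,-16,109.8],"xyz":[-3.9,46,5.5],"claw":-0.5},{"rot":[-31.6,-16,109.8],"xyz":[-3.9,46,5.5],"claw":-0.5}]'
python3 - <<'E'
from h import *; import json
np.set_printoptions(precision=4,suppress=True)
o=status.get_obs(); print(o['t'],o['position'],o['orientation'],o['q'],o['gripper_width'])
im=optics.snapshot('wrist'); p=P('wrist'); cv2.imwrite('pics/w3.png',im)
json.dump({k:(np.array(v).tolist() if not isinstance(v,bool) else v) for k,v in p.items()},open('w3.json','w'))
S=optics.snapshot('side'); cv2.imwrite('pics/s3.png',S); T=optics.snapshot('top'); cv2.imwrite('pics/t3.png',T)
_,Rc=cur(); print(rv(tool(Rpan(-6,30,11.5),1),Rc))
E
```

```text
t: 8.82
position: [0.4817, 0.1983, 0.2101]
orientation: [0.255, -0.045, 0.965, -0.043]
ft_force: [0.0, -0.4, -0.1]
gripper_width: 0.0654
grip_force: 0.0
8.825 [0.4817 0.1983 0.2101] [ 0.2553 -0.0454  0.9649 -0.0427] [-1.0712 -0.2091  0.2967  2.1499  0.5873  0.9273  0.5982] 0.06537341165229445
[0.2 0.  0.4]
```

View pics/w3.png

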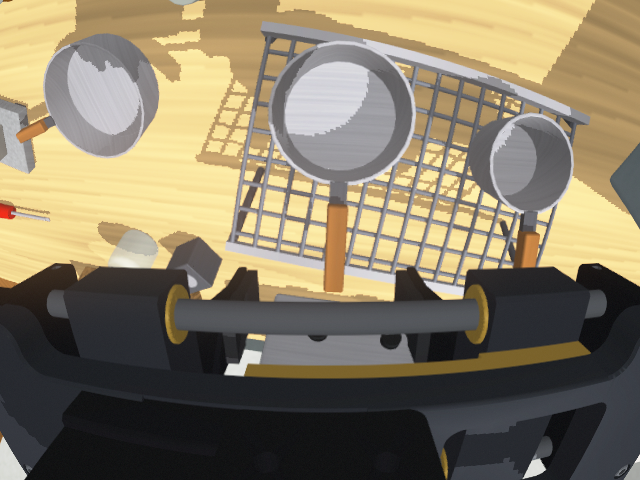

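```bash
cat > fit.py <<'E'
from h import *; import json
from scipy.optimize import least_squares
def fit(dims,x0,obs,ry=-6):
    # dims: rim r, height, handle start,end, mid z. obs: list of (cam, kind, px, weight)
    r,H,h0,h1,hz=dims; a=np.linspace(0,2*np.pi,120)
    rim=np.c_[r*np.cos(a),r*np.sin(a),0*a+H]
    pts={'h0':[h0,0,hz+.007],'h1':[h1,0,hz+.007]}
    def f(x):
        Rp=Rpan(ry,x[3],x[4]); e=[]
        for p,k,px,w in obs:
            if k=='rim':
                q=proj(p,Rp.apply(rim)+x[:3]); b=np.r_[q.min(0),q.max(0)]
                e+=[w*(u-v) for u,v in zip(b,px) if v is not None]
            else: e+=list(w*(proj(p,Rp.apply(pts[k])+x[:3])[0]-px))
        return np.array(e)
    s=least_squares(f,x0,x_scale=[.01,.01,.01,2,2],loss='soft_l1'); return s.x,f(s.x)
E
python3 - <<'E'
from fit import *
np.set_printoptions(precision=4,suppress=True)
W=json.load(open('w3.json')); T,S=P('top'),P('side')
t=lambda x,y:(110+x/2,120+y/2); s=lambda x,y:(130+x/1.75,120+y/1.75)
D=(.05,.046,.062,.125,.047)
obs=[(W,'rim',(269,40,415,185),1),(W,'h0',(339,206),1),(W,'h1',(334,290),1),(T,'h1',t(215,196),1.5),(T,'h0',t(222,252),1.),(S,'h1',s(280,97),.7),(T,'rim',(*t(188,0)[:1],None,t(277,0)[0],t(0,341)[1]),1.)]
x,e=fit(D,[.47,.195,.06,30,11],obs); print(x,e)
Rp=Rpan(-6,x[3],x[4]); c=x[:3]
g=c+Rp.apply([.092,0,.047]); print('grip',g,'axes',Rp.as_matrix())
rk=R.from_euler('ZY',[-6,-30],degrees=True); 
print('start',c+Rp.apply([.062,0,.047]),'end',c+Rp.apply([.125,0,.047]))
p,Rc=cur(); print('p',p,'rot',rv(tool(Rp,1),Rc))
for off in (.06,0): tg=g+Rp.as_matrix()[:,2]*(off-.0187); print(off,tg,(tg-p)*100)
E
```

```text
[ 0.4725  0.192   0.0482 28.9786  8.9683] [-0.6139  0.694   0.2687 -0.0629 -0.8291 -1.8127 -0.3294 -0.3382 -2.56
 -0.8919 -0.9685 -0.4655 -0.3545 -1.8931 -1.7246 -0.9838  0.2532]
grip [0.5304 0.2003 0.1334] axes [[ 0.8757 -0.0324 -0.4818]
 [ 0.0647  0.9966  0.0506]
 [ 0.4786 -0.0755  0.8748]]
start [0.5041 0.1984 0.119 ] end [0.5593 0.2024 0.1491]
p [0.4826 0.1991 0.2111] rot [ 1.6  0.9 -1.8]
0.06 [0.5105 0.2024 0.1695] [ 2.7904  0.3335 -4.159 ]
0 [0.5394 0.1994 0.117 ] [ 5.6814  0.0297 -9.4078]
```

```bash
python3 -m crank '[{"rot":[1.6,0.9,-1.8],"xyz":[2.8,0.3,-4.2],"claw":-0.5},{"rot":[1.6,0.9,-1.8],"xyz":[2.8,0.3,-4.2],"claw":-0.5},{"rot":[1.6,0.9,-1.8],"xyz":[4.2,0.2,-6.8],"claw":-0.5},{"rot":[1.6,0.9,-1.8],"xyz":[5.7,0.0,-9.4],"claw":-0.5},{"rot":[1.6,0.9,-1.8],"xyz":[5.7,0.0,-9.4],"claw":-0.5},{"rot":[1.6,0.9,-1.8],"xyz":[5.7,0.0,-9.4],"claw":-0.5}]'
python3 - <<'E'
from h import *
p,Rc=cur(); Rp=Rpan(-6,29,9); print((np.array([.5394,.1994,.117])-p)*100, rv(tool(Rp,1),Rc))
E
```

```text
t: 9.72
position: [0.5396, 0.1995, 0.1182]
orientation: [0.249, -0.027, 0.968, -0.032]
ft_force: [-0.2, 0.5, 0.7]
gripper_width: 0.0655
grip_force: 0.0
[-0.01605526 -0.00798238 -0.12221318] [ 0.   0.  -0.2]
```

```bash
python3 -m crank '[{"rot":[0,0,0],"xyz":[0,0,0],"claw":1},{"rot":[0,0,0],"xyz":[0,0,0],"claw":1},{"rot":[0,0,0],"xyz":[0,0,0],"claw":1},{"rot":[0,0,0],"xyz":[0,0,0],"claw":1},{"rot":[0,0,0],"xyz":[0,0,0],"claw":1},{"rot":[0,0,0],"xyz":[-0.5,0,1],"claw":1},{"rot":[0,0,0],"xyz":[-1.2,0.1,2.5],"claw":1},{"rot":[0,0,0],"xyz":[-1.5,0.1,6],"claw":1},{"rot":[0,0,0],"xyz":[-1.5,0.1,10],"claw":1},{"rot":[0,0,0],"xyz":[-1.5,0.1,10],"claw":1}]'
python3 - <<'E'
from h import *
p,Rc=cur()
Rt=tool(R.from_euler('z',-5,degrees=True),1); print(p,rv(Rt,Rc))
c=np.array([.474,-.057]); d=np.array([np.cos(np.radians(-5)),np.sin(np.radians(-5))])
print('target tcp xy',c+.092*d)
E
```

```text
t: 10.98
position: [0.5255, 0.2009, 0.2207]
orientation: [0.25, -0.026, 0.967, -0.031]
ft_force: [-0.1, 0.2, -2.2]
gripper_width: 0.0136
grip_force: 30.0
[0.52545216 0.20088391 0.2207242 ] [ 4.8 28.8 -8. ]
target tcp xy [ 0.56564991 -0.06501833]
```

```bash
python3 -m crank '[{"rot":[1.6,9.5,-2.6],"xyz":[1,-5,1],"claw":1},{"rot":[3.2,19,-5.2],"xyz":[2,-11,1],"claw":1},{"rot":[4.8,28.8,-8],"xyz":[3,-17,0],"claw":1},{"rot":[4.8,28.8,-8],"xyz":[4,-22,-2],"claw":1},{"rot":[4.8,28.8,-8],"xyz":[4,-26.6,-6],"claw":1},{"rot":[4.8,28.8,-8],"xyz":[4,-26.6,-8],"claw":1},{"rot":[4.8,28.8,-8],"xyz":[4,-26.6,-8],"claw":1},{"rot":[4.8,28.8,-8],"xyz":[4,-26.6,-8],"claw":1}]'
python3 - <<'E'
from h import *; import json
np.set_printoptions(precision=4,suppress=True)
o=status.get_obs(); print(o['t'],o['position'],o['orientation'],o['q'])
im=optics.snapshot('wrist'); p=P('wrist'); cv2.imwrite('pics/w4.png',im)
json.dump({k:(np.array(v).tolist() if not isinstance(v,bool) else v) for k,v in p.items()},open('w4.json','w'))
S=optics.snapshot('side'); cv2.imwrite('pics/s4.png',S)
c=np.zeros((480,800,3),np.uint8); c[:300,:400]=cv2.resize(im[:,:],(400,300)); c[:480,400:]=cv2.resize(S[190:430,230:430],(400,480),interpolation=cv2.INTER_CUBIC)
c[300:480,:400]=im[50:230,120:520]
cv2.imwrite('pics/c4.png',c)
E
```

```text
t: 11.98
position: [0.5648, -0.0653, 0.1377]
orientation: [-0.002, 0.042, 0.999, -0.002]
ft_force: [0.8, 0.6, -1.8]
gripper_width: 0.0136
grip_force: 30.0
11.975 [ 0.5648 -0.0653  0.1377] [-0.0017  0.0423  0.9991 -0.0018] [-0.6277  0.3429  0.8008  1.754  -0.262   1.1601  1.7367]
```

View pics/c4.png

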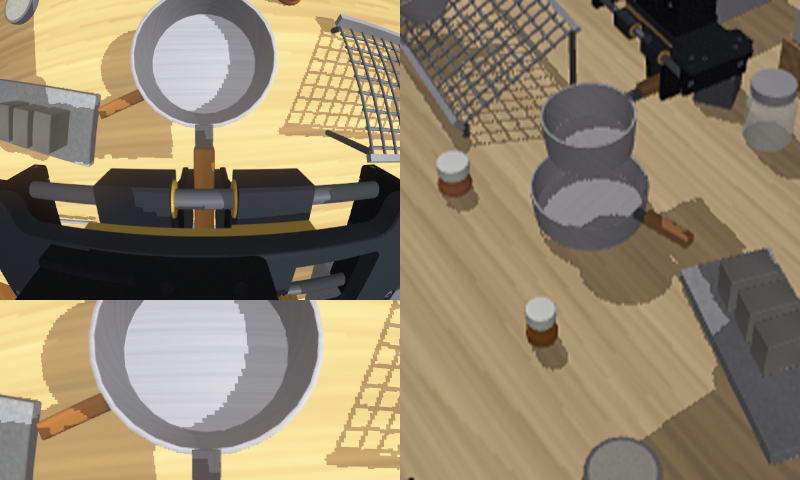

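```bash
python3 - <<'E'
from fit import *
np.set_printoptions(precision=4,suppress=True)
W=json.load(open('w4.json')); W1=json.load(open('w1.json')); T,S=P('top'),P('side')
t=lambda x,y:(110+x/2,120+y/2)
D=(.05,.046,.062,.125,.047)
obs=[(W,'rim',(210,None,441,203),1),(W,'h0',(328,235),1),(S,'rim',(300.5,232,348,None),2)]
for w in (1,3):
    obs[2]=(S,'rim',(300.5,232,348,None),w)
    x,e=fit(D,[.473,-.057,.11,0,-5],obs,ry=0); print(x,e)
a=np.linspace(0,2*np.pi,120)
def f(x):
    rim=np.c_[x[0]+.066*np.cos(a),x[1]+.066*np.sin(a),0*a+.04]; e=[]
    for p,b in [(W1,(241,140,397,294)),(T,(*t(401,230),*t(512,340))),(S,(295.6,262,354.6,None))]:
        q=proj(p,rim); bb=np.r_[q.min(0),q.max(0)]; e+=[u-v for u,v in zip(bb,b) if v is not None]
    return np.array(e)
s=least_squares(f,[.474,-.057]); print('large',s.x,s.fun)
E
```

```text
[ 0.4752 -0.0581  0.0964  3.8997 -3.5624] [-0.0508 -0.1057  0.4474  0.0055 -0.1034 -1.9061  0.234  -0.9859]
[ 0.4777 -0.0584  0.0959  6.7373 -3.2656] [ 0.0622 -1.0409  1.1665  0.0172  0.2742 -4.8263  0.0062 -2.6437]
large [ 0.4749 -0.0565] [-1.6815  0.0063  1.6838  1.338  -1.2016 -1.6882  0.1218 -0.0426 -1.7581
 -0.3996 -0.6894]
```

```bash
python3 -m crank '[{"rot":[0,5,0],"xyz":[0,0.1,0],"claw":1},{"rot":[0,5,0],"xyz":[0,0.1,-4],"claw":1},{"rot":[0,5,0],"xyz":[0,0.1,-7],"claw":1},{"rot":[0,5,0],"xyz":[0,0.1,-9.2],"claw":1},{"rot":[0,5,0],"xyz":[0,0.1,-9.7],"claw":1},{"rot":[0,5,0],"xyz":[0,0.1,-9.7],"claw":1},{"rot":[0,5,0],"xyz":[0,0.1,-9.7],"claw":1}]'
python3 - <<'E'
from h import *
S=optics.snapshot('side'); cv2.imwrite('pics/s5.png',cv2.resize(S[190:340,240:440],(800,600),interpolation=cv2.INTER_CUBIC))
E
```

```text
t: 12.95
position: [0.5653, -0.065, 0.0413]
orientation: [-0.045, 0.043, 0.998, -0.004]
ft_force: [0.4, 0.2, -1.7]
gripper_width: 0.0137
grip_force: 30.0
```

View pics/s5.png

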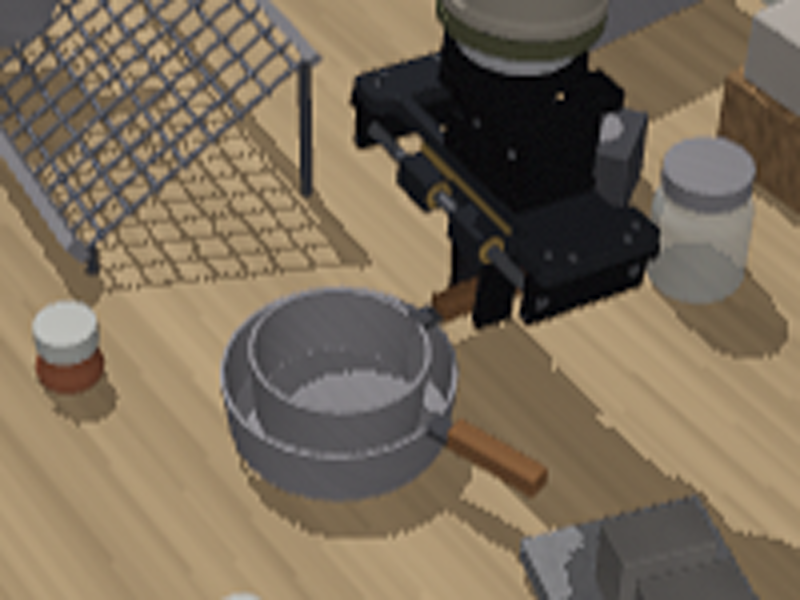

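```bash
python3 -m crank '[{"rot":[0,0,0],"xyz":[0,0,-0.3],"claw":1},{"rot":[0,0,0],"xyz":[0,0,-0.5],"claw":1},{"rot":[0,0,0],"xyz":[0,0,-0.5],"claw":1}]'; python3 -m crank '[{"rot":[0,0,0],"xyz":[0,0,-0.2],"claw":1},{"rot":[0,0,0],"xyz":[0,0,-0.2],"claw":1}]'
```

```text
t: 13.38
position: [0.5649, -0.0651, 0.0354]
orientation: [-0.045, 0.043, 0.998, -0.004]
ft_force: [1.0, 0.6, 1.4]
gripper_width: 0.0137
grip_force: 30.0
t: 13.62
position: [0.5658, -0.0653, 0.0341]
orientation: [-0.044, 0.043, 0.998, -0.004]
ft_force: [2.6, 0.0, 8.1]
gripper_width: 0.0139
grip_force: 30.0
```

```bash
python3 -m crank '[{"rot":[0,0,0],"xyz":[0,0,-0.1],"claw":0.6},{"rot":[0,0,0],"xyz":[0,0,0],"claw":0.2},{"rot":[0,0,0],"xyz":[0,0,0],"claw":-0.3},{"rot":[0,0,0],"xyz":[0,0,0],"claw":-0.3},{"rot":[0,0,0],"xyz":[0,0,0],"claw":-0.3},{"rot":[0,-5,0],"xyz":[0,0,5],"claw":-0.3},{"rot":[0,-5,0],"xyz":[0,0,11],"claw":-0.3},{"rot":[0,-5,0],"xyz":[0,0,17],"claw":-0.3},{"rot":[0,-5,0],"xyz":[0,0,17],"claw":-0.3},{"rot":[0,-5,0],"xyz":[0,0,17],"claw":-0.3}]'
python3 - <<'E'
from h import *; import json
np.set_printoptions(precision=4,suppress=True)
im=optics.snapshot('wrist'); p=P('wrist'); cv2.imwrite('pics/w6.png',im)
json.dump({k:(np.array(v).tolist() if not isinstance(v,bool) else v) for k,v in p.items()},open('w6.json','w'))
S=optics.snapshot('side'); 
c=np.zeros((440,800,3),np.uint8); c[:,:400]=cv2.resize(im[0:330,180:480],(400,440)); c[:300,400:]=cv2.resize(S[220:340,260:420],(400,300),interpolation=cv2.INTER_CUBIC)
cv2.imwrite('pics/c6.png',c)
p,Rc=cur()
Rt=tool(Rpan(-6,30,16),-1); print(p,status.get_obs()['q'],rv(Rt,Rc))
E
```

```text
t: 14.88
position: [0.5643, -0.0649, 0.2027]
orientation: [-0.002, 0.043, 0.999, -0.002]
ft_force: [0.5, 0.9, -0.4]
gripper_width: 0.0567
grip_force: 0.0
[ 0.5638 -0.0649  0.2018] [-0.6703  0.2809  0.8429  1.6784 -0.2124  1.2852  1.6996] [  41.6  -10.4 -160. ]
```

View pics/c6.png

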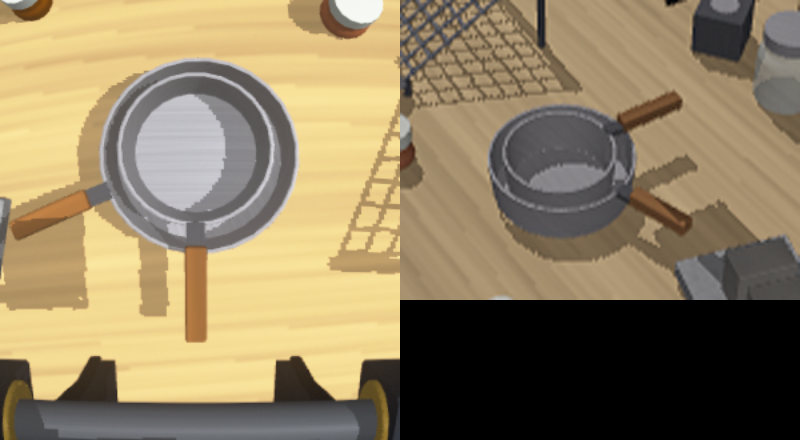

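```bash
python3 -m crank '[{"rot":[0,0,52],"xyz":[-2.7,7,0],"claw":-0.3},{"rot":[0,0,52],"xyz":[-2.7,7,0],"claw":-0.3},{"rot":[0,0,52],"xyz":[-2.7,7,-4],"claw":-0.3},{"rot":[0,0,52],"xyz":[-2.7,7,-8],"claw":-0.3},{"rot":[0,0,52],"xyz":[-2.7,7,-8],"claw":-0.3},{"rot":[0,0,52],"xyz":[-2.7,7,-8],"claw":-0.3},{"rot":[0,0,52],"xyz":[-2.7,7,-8],"claw":-0.3}]'
python3 - <<'E'
from fit import *
np.set_printoptions(precision=4,suppress=True)
p,Rc=cur(); print(status.get_obs()['q'],rv(tool(R.from_euler('z',47,degrees=True),1),Rc))
W=json.load(open('w6.json')); a=np.linspace(0,2*np.pi,120)
for r,z,b in [(.05,.05,(268.5,54,386,174)),(.066,.04,(256,43,403,187.5))]:
    def f(x):
        q=proj(W,np.c_[x[0]+r*np.cos(a),x[1]+r*np.sin(a),0*a+x[2]]); return np.r_[q.min(0),q.max(0)]-b
    s=least_squares(f,[.475,-.057,z],x_scale=.01); print(s.x,s.fun)
    g=lambda x:f(np.r_[x,z]); s=least_squares(g,[.475,-.057]); print(s.x,s.fun)
print('mid handle end/start',plane(W,(180+196*.75,341*.75),.055),plane(W,(180+196*.75,247*.75),.055))
print('large handle end/start',plane(W,(180+15*.75,229*.75),.048),plane(W,(180+88*.75,199*.75),.048))
E
```

```text
t: 15.85
position: [0.5375, 0.0048, 0.1229]
orientation: [-0.001, -0.398, 0.918, -0.003]
ft_force: [0.2, 0.2, 0.0]
gripper_width: 0.0568
grip_force: 0.0
[-0.6909  0.2529  0.6816  1.848  -0.1714  1.1014  2.4419] [0.3 0.  0.1]
[ 0.4728 -0.0573  0.053 ] [-1.1837  1.2392  1.1832 -1.1739]
[ 0.4726 -0.0573] [-0.6191  1.7986  0.6203 -1.72  ]
[ 0.4724 -0.0553  0.0309] [-0.0545  0.0574  0.0546 -0.0538]
[ 0.4729 -0.0553] [-2.0517 -1.9327  2.0569  1.8791]
mid handle end/start [ 0.5947 -0.0679  0.055 ] [ 0.5329 -0.0626  0.055 ]
large handle end/start [ 0.5093 -0.1823  0.048 ] [ 0.4958 -0.1294  0.048 ]
```

```bash
python3 - <<'E'
from h import *
p,Rc=cur(); print(rv(tool(Rpan(-6,29.5,16),1),Rc))
E
```

```text
[  6.8 -29.4 -36. ]
```

```bash
python3 -m crank '[{"rot":[0,0,0],"xyz":[0,0,6],"claw":-0.3},{"rot":[1,-4,-5],"xyz":[0,4,10],"claw":-0.3},{"rot":[6.8,-29.4,-36],"xyz":[-4.8,34.2,11],"claw":-0.3},{"rot":[6.8,-29.4,-36],"xyz":[-4.8,34.2,11],"claw":-0.3},{"rot":[6.8,-29.4,-36],"xyz":[-4.8,34.2,11],"claw":-0.3},{"rot":[6.8,-29.4,-36],"xyz":[-4.8,34.2,11],"claw":-0.3},{"rot":[6.8,-29.4,-36],"xyz":[-4.8,34.2,11],"claw":-0.3},{"rot":[6.8,-29.4,-36],"xyz":[-4.8,34.2,9.5],"claw":-0.3},{"rot":[6.8,-29.4,-36],"xyz":[-4.8,34.2,9.5],"claw":-0.3},{"rot":[6.8,-29.4,-36],"xyz":[-4.8,34.2,9.5],"claw":-0.3}]'
python3 - <<'E'
from h import *; import json
o=status.get_obs(); print(o['t'],o['q'])
im=optics.snapshot('wrist'); p=P('wrist'); cv2.imwrite('pics/w7.png',im)
json.dump({k:(np.array(v).tolist() if not isinstance(v,bool) else v) for k,v in p.items()},open('w7.json','w'))
E
```

```text
t: 17.1
position: [0.4881, 0.35, 0.2176]
orientation: [0.25, -0.087, 0.963, -0.048]
ft_force: [0.4, -0.7, -0.7]
gripper_width: 0.0565
grip_force: 0.0
17.1 [-1.15726626  0.05313026  0.20938061  1.90111502  0.52507022  0.98319341
  0.55032462]
```

View pics/w7.png

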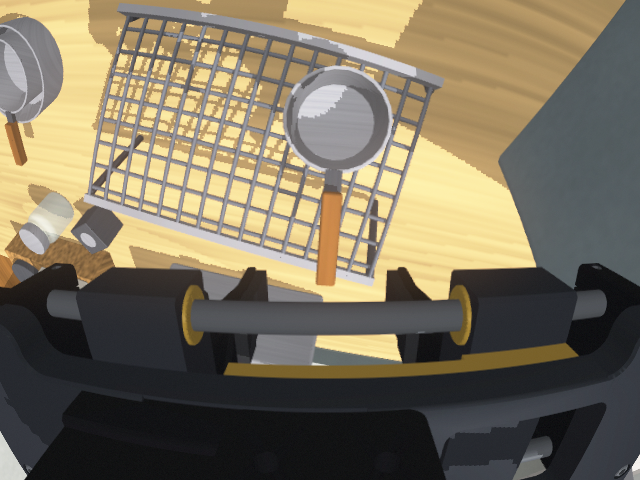

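```bash
python3 - <<'E'
from fit import *
np.set_printoptions(precision=4,suppress=True)
W=json.load(open('w7.json')); T,S=P('top'),P('side')
t=lambda x,y:(110+x/2,120+y/2); s=lambda x,y:(130+x/1.75,120+y/1.75)
D=(.038,.052,.050,.118,.053)
obs=[(W,'rim',(283,66,392,173),1),(W,'h0',(332,192),1),(W,'h1',(326,283),1),(T,'h1',t(71,189),1.5),(T,'h0',t(88,247),1.),(S,'h1',s(232,48),.7)]
x,e=fit(D,[.48,.33,.05,30,16],obs); print(x,e)
Rp=Rpan(-6,x[3],x[4]); c=x[:3]
g=c+Rp.apply([.088,0,.053]); print('grip',g,'zp',Rp.as_matrix()[:,2],Rp.as_matrix()[:,0])
p,Rc=cur(); print('p',p,'rot',rv(tool(Rp,1),Rc))
for off in (.06,0): tg=g+Rp.as_matrix()[:,2]*(off-.0187); print(off,tg,(tg-p)*100)
E
```

```text
[ 0.4896  0.3319  0.0468 29.0139 12.1671] [-0.1227 -0.0095 -0.2236  0.186   0.4611 -0.4364 -0.4047 -0.1904 -0.228
 -1.2999 -0.5522  0.4416 -0.2607 -0.69  ]
grip [0.5408 0.3451 0.1348] zp [-0.4824  0.0507  0.8745] [0.8722 0.1203 0.4741]
p [0.4891 0.3478 0.2178] rot [ 2.   0.3 -3.5]
0.06 [0.5209 0.3472 0.1709] [ 3.1731 -0.0536 -4.6878]
0 [0.5498 0.3442 0.1185] [ 6.0673 -0.3578 -9.9348]
```

```bash
python3 -m crank '[{"rot":[2,0.3,-3.5],"xyz":[3.2,-0.1,-4.7],"claw":-0.3},{"rot":[2,0.3,-3.5],"xyz":[3.2,-0.1,-4.7],"claw":-0.3},{"rot":[2,0.3,-3.5],"xyz":[4.6,-0.2,-7.2],"claw":-0.3},{"rot":[2,0.3,-3.5],"xyz":[6.1,-0.4,-9.9],"claw":-0.3},{"rot":[2,0.3,-3.5],"xyz":[6.1,-0.4,-9.9],"claw":-0.3},{"rot":[2,0.3,-3.5],"xyz":[6.1,-0.4,-9.9],"claw":-0.3}]'
python3 - <<'E'
from h import *
p,Rc=cur(); Rp=Rpan(-6,29,12.2); print((np.array([.5498,.3442,.1185])-p)*100, rv(tool(Rp,1),Rc))
E
```

```text
t: 17.9
position: [0.5506, 0.3432, 0.1208]
orientation: [0.248, -0.052, 0.967, -0.039]
ft_force: [0.9, -0.2, 0.8]
gripper_width: 0.0567
grip_force: 0.0
[-0.08375537  0.09561334 -0.23335275] [-0.1  0.1  0.1]
```

Good; close and lift along the deck normal.

```bash
python3 -m crank '[{"rot":[0,0,0],"xyz":[0,0,-0.1],"claw":1},{"rot":[0,0,0],"xyz":[0,0,-0.1],"claw":1},{"rot":[0,0,0],"xyz":[0,0,-0.1],"claw":1},{"rot":[0,0,0],"xyz":[0,0,-0.1],"claw":1},{"rot":[0,0,0],"xyz":[0,0,-0.1],"claw":1},{"rot":[0,0,0],"xyz":[-0.5,0,1],"claw":1},{"rot":[0,0,0],"xyz":[-1.2,0.1,2.5],"claw":1},{"rot":[0,0,0],"xyz":[-1.5,0.1,6],"claw":1},{"rot":[0,0,0],"xyz":[-1.5,0.1,10],"claw":1},{"rot":[0,0,0],"xyz":[-1.5,0.1,10],"claw":1}]'
python3 - <<'E'
from h import *
p,Rc=cur()
Rt=tool(R.from_euler('z',47,degrees=True),1); print(rv(Rt,Rc))
d=np.array([np.cos(np.radians(47)),np.sin(np.radians(47))]); g=np.array([.4726,-.0573])+.088*d
print(g,(g-p[:2])*100,p)
E
```

```text
t: 19.15
position: [0.5364, 0.3454, 0.224]
orientation: [0.25, -0.051, 0.966, -0.037]
ft_force: [0.3, 0.4, -1.5]
gripper_width: 0.0133
grip_force: 29.8
[-7.8 28.8 40. ]
[0.53261586 0.00705913] [ -0.37681937 -33.83433572] [0.53638405 0.34540248 0.22397594]
```

```bash
python3 -m crank '[{"rot":[-1.3,4.8,6.7],"xyz":[0,-5,1],"claw":1},{"rot":[-2.6,9.6,13.4],"xyz":[0,-11,1],"claw":1},{"rot":[-3.9,14.4,20],"xyz":[-0.2,-17,1],"claw":1},{"rot":[-5.2,19.2,26.7],"xyz":[-0.3,-23,0],"claw":1},{"rot":[-6.5,24,33.4],"xyz":[-0.4,-29,-2],"claw":1},{"rot":[-7.8,28.8,40],"xyz":[-0.4,-33.8,-5],"claw":1},{"rot":[-7.8,28.8,40],"xyz":[-0.4,-33.8,-7.4],"claw":1},{"rot":[-7.8,28.8,40],"xyz":[-0.4,-33.8,-7.4],"claw":1},{"rot":[-7.8,28.8,40],"xyz":[-0.4,-33.8,-7.4],"claw":1}]'
python3 - <<'E'
from h import *; import json
p,Rc=cur(); print(rv(tool(R.from_euler('z',47,degrees=True),1),Rc),status.get_obs()['q'])
im=optics.snapshot('wrist'); p=P('wrist')
json.dump({k:(np.array(v).tolist() if not isinstance(v,bool) else v) for k,v in p.items()},open('w8.json','w'))
S=optics.snapshot('side')
c=np.zeros((480,800,3),np.uint8); c[:300,:400]=im[:300,120:520]; c[:480,400:]=cv2.resize(S[170:362,250:410],(400,480),interpolation=cv2.INTER_CUBIC)
cv2.imwrite('pics/c8.png',c)
E
```

```text
t: 20.27
position: [0.5312, 0.0064, 0.145]
orientation: [-0.001, -0.4, 0.917, -0.003]
ft_force: [0.8, 0.2, -0.5]
gripper_width: 0.0131
grip_force: 29.9
[ 0.4 -0.  -0.1] [-0.61653531  0.19751532  0.57798554  1.83607577 -0.11119821  1.14213058
  2.39220961]
```

View pics/c8.png

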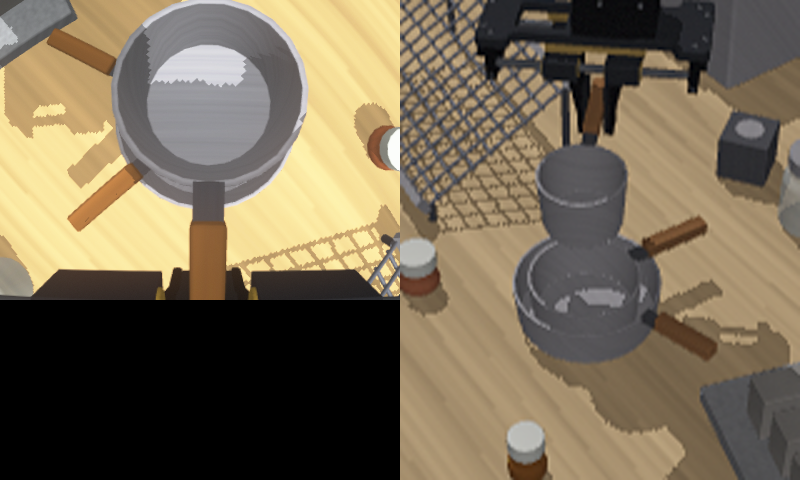

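```bash
python3 - <<'E'
from fit import *
np.set_printoptions(precision=4,suppress=True)
W=json.load(open('w8.json')); S=P('side')
D=(.038,.052,.050,.118,.053)
for w in (1,3):
    obs=[(W,'rim',(232,None,428,None),1),(W,'h0',(328,222),1),(S,'rim',(304.8,228.4,340.8,None),w)]
    x,e=fit(D,[.4726,-.0573,.11,3,47],obs,ry=0); print(x,e)
E
```

```text
[  0.4518  -0.0578   0.123  -22.9563  50.0237] [-0.0422 -0.0722 -0.0008  0.0074 -0.1748 -0.0628 -0.4945]
[  0.4519  -0.0579   0.1229 -23.0076  50.15  ] [-0.2325 -0.4329 -0.0051  0.0393 -0.3402 -0.1189 -1.3332]
```

```bash
python3 - <<'E'
from fit import *
np.set_printoptions(precision=4,suppress=True)
W=json.load(open('w8.json')); S=P('side')
D=(.038,.052,.050,.118,.053)
obs=[(W,'rim',(232,None,428,None),1),(W,'h0',(328,222),1),(S,'rim',(304.8,228.4,340.8,None),1.5)]
x,e=fit(D,[.4726,-.0573,.11,3,0],obs,ry=47); print(x,e)
Rp=Rpan(47,x[3],x[4]); print(x[:3]+Rp.apply([.088,0,.053]))
for pt in (0,4,8): 
    Rp=Rpan(47,pt,0); c=np.array([.5312,.0064,.145+.0187])-Rp.apply([.088,0,.053])
    q=least_squares
    a=np.linspace(0,6.28,100); rim=np.c_[.038*np.cos(a),.038*np.sin(a),0*a+.052]
    for p in (W,S): r=proj(p,Rp.apply(rim)+c); print(pt,c,np.r_[r.min(0),r.max(0)])
E
```

```text
[ 0.4695 -0.0567  0.1133  0.5276 -0.53  ] [-0.233  -0.3082 -0.0023  0.0761 -3.4987  0.0301 -1.3587]
[0.5297 0.0067 0.1672]
0 [ 0.4712 -0.058   0.1107] [228.3272   1.4241 420.8323 188.2006]
0 [ 0.4712 -0.058   0.1107] [303.6035 229.374  340.9556 254.0294]
4 [ 0.4739 -0.0551  0.1047] [232.2071   9.3232 417.2231 187.497 ]
4 [ 0.4739 -0.0551  0.1047] [303.7373 230.5992 340.9302 257.1368]
8 [ 0.4768 -0.0519  0.099 ] [235.7243  17.6949 413.9284 187.4116]
8 [ 0.4768 -0.0519  0.099 ] [303.9062 231.7363 340.9279 259.9862]
```

```bash
python3 -m crank '[{"rot":[0,0,0],"xyz":[0.2,0,-4],"claw":1},{"rot":[0,0,0],"xyz":[0.2,0,-7],"claw":1},{"rot":[0,0,0],"xyz":[0.2,0,-8.8],"claw":1},{"rot":[0,0,0],"xyz":[0.2,0,-9.4],"claw":1},{"rot":[0,0,0],"xyz":[0.2,0,-9.4],"claw":1}]'; python3 -m crank '[{"rot":[0,0,0],"xyz":[0,0,-0.2],"claw":1},{"rot":[0,0,0],"xyz":[0,0,-0.4],"claw":1},{"rot":[0,0,0],"xyz":[0,0,-0.4],"claw":1}]'
```

```text
t: 21.0
position: [0.534, 0.0062, 0.0517]
orientation: [-0.001, -0.4, 0.916, -0.003]
ft_force: [0.9, 0.2, -0.2]
gripper_width: 0.0131
grip_force: 29.9
t: 21.38
position: [0.5336, 0.0059, 0.0472]
orientation: [-0.001, -0.4, 0.917, -0.003]
ft_force: [-0.5, 0.3, -1.8]
gripper_width: 0.0133
grip_force: 29.9
```

```bash
python3 -m crank '[{"rot":[0,0,0],"xyz":[0,0,-0.2],"claw":1},{"rot":[0,0,0],"xyz":[0,0,-0.3],"claw":1},{"rot":[0,0,0],"xyz":[0,0,-0.3],"claw":1}]'; python3 -m crank '[{"rot":[0,0,0],"xyz":[0,0,-0.15],"claw":1},{"rot":[0,0,0],"xyz":[0,0,-0.15],"claw":1}]'
```

```text
t: 21.75
position: [0.5334, 0.0059, 0.044]
orientation: [-0.001, -0.4, 0.917, -0.003]
ft_force: [1.0, 0.1, -1.3]
gripper_width: 0.0135
grip_force: 29.9
t: 22.0
position: [0.5334, 0.0059, 0.0424]
orientation: [-0.001, -0.4, 0.917, -0.003]
ft_force: [-0.1, 0.4, -1.3]
gripper_width: 0.0132
grip_force: 29.9
```

```bash
python3 -m crank '[{"rot":[0,0,0],"xyz":[0,0,-0.15],"claw":1},{"rot":[0,0,0],"xyz":[0,0,-0.15],"claw":1}]'; python3 -m crank '[{"rot":[0,0,0],"xyz":[0,0,-0.1],"claw":1},{"rot":[0,0,0],"xyz":[0,0,-0.1],"claw":1}]'
```

```text
t: 22.25
position: [0.5335, 0.0059, 0.041]
orientation: [-0.001, -0.4, 0.917, -0.003]
ft_force: [0.3, -0.6, -1.6]
gripper_width: 0.013
grip_force: 29.9
t: 22.5
position: [0.5335, 0.0059, 0.04]
orientation: [-0.001, -0.4, 0.917, -0.003]
ft_force: [-0.5, 0.1, -1.3]
gripper_width: 0.0131
grip_force: 29.9
```

```bash
python3 -m crank '[{"rot":[0,0,0],"xyz":[0,0,-0.15],"claw":1},{"rot":[0,0,0],"xyz":[0,0,-0.15],"claw":1}]'; python3 -m crank '[{"rot":[0,0,0],"xyz":[0,0,-0.1],"claw":1},{"rot":[0,0,0],"xyz":[0,0,-0.1],"claw":1}]'
```

```text
t: 22.75
position: [0.5334, 0.0059, 0.0384]
orientation: [-0.001, -0.4, 0.917, -0.003]
ft_force: [0.6, -0.8, -0.4]
gripper_width: 0.013
grip_force: 29.9
t: 23.0
position: [0.5336, 0.006, 0.0376]
orientation: [-0.001, -0.4, 0.917, -0.003]
ft_force: [-0.4, -0.8, -0.1]
gripper_width: 0.0132
grip_force: 29.9
```

```bash
python3 -m crank '[{"rot":[0,0,0],"xyz":[0,0,-0.1],"claw":1},{"rot":[0,0,0],"xyz":[0,0,-0.1],"claw":0.5},{"rot":[0,0,0],"xyz":[0,0,-0.1],"claw":0},{"rot":[0,0,0],"xyz":[0,0,-0.1],"claw":-0.3},{"rot":[0,0,0],"xyz":[0,0,-0.1],"claw":-0.3},{"rot":[0,0,0],"xyz":[0,0,5],"claw":-0.3},{"rot":[0,0,0],"xyz":[0,0,11],"claw":-0.3},{"rot":[0,0,0],"xyz":[0,0,16],"claw":-0.3},{"rot":[0,0,0],"xyz":[0,0,16],"claw":-0.3},{"rot":[0,0,0],"xyz":[0,0,16],"claw":-0.3}]'
python3 - <<'E'
from h import *; import json
im=optics.snapshot('wrist'); p=P('wrist')
json.dump({k:(np.array(v).tolist() if not isinstance(v,bool) else v) for k,v in p.items()},open('w9.json','w'))
S=optics.snapshot('side')
c=np.zeros((480,800,3),np.uint8); c[:300,:400]=im[:300,120:520]; c[:480,400:]=cv2.resize(S[200:392,270:430],(400,480),interpolation=cv2.INTER_CUBIC)
cv2.imwrite('pics/c9.png',c)
E
```

```text
t: 24.25
position: [0.5332, 0.006, 0.1969]
orientation: [-0.001, -0.4, 0.916, -0.003]
ft_force: [0.4, 0.1, 0.2]
gripper_width: 0.0566
grip_force: 0.0
```

View pics/c9.png

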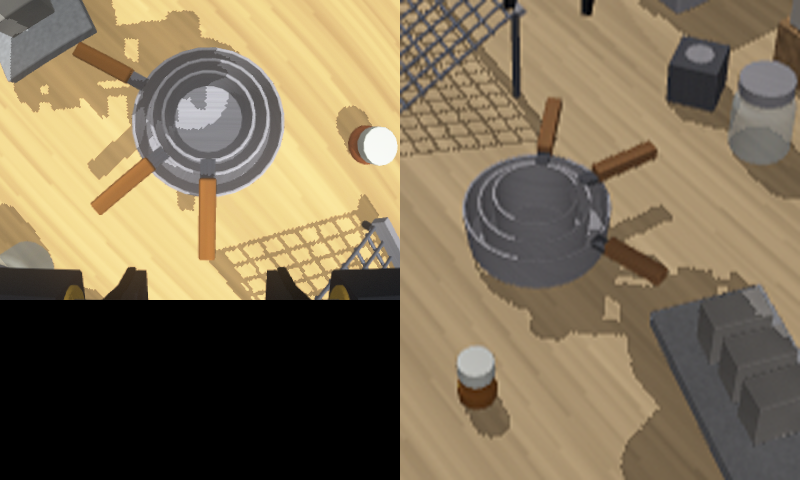

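The picture shows the three pans nested concentrically (around (208,120) in the wrist view). Their handles are fanned apart, the three blocks stand evenly in the row, and the gripper is clear.

```bash
python3 -c "
from workcell import bot; print(bot.sign_off())"
```

```text
the job is handed in; nothing more can be done
None
```

I handed the job in at about 24 s of the 72 s allowed: the last pictures show the block in the row on the shelf, the three pans nested with their handles apart, and the gripper clear; sign-off returned no verdict.

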